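# Reset the tripped breaker in the studio's power box

### The arm

A 6-joint arm with a two-finger parallel gripper is mounted at the origin on the work surface. World frame = base frame: x ahead of the robot, y to its left, z up, the work surface at z = 0. Lengths are in m, angles in rad, forces in N, time in s.
With the tool pointing down it reaches from about 0.35 to 0.85 m from the base axis. Payload 8.1 kg.
Tool frame: the origin (TCP) lies at the very end of the fingers, on their centre line; the grasp point (between the pads) lies 19 mm behind it; x points along the fingers, y is the direction in which the jaws open and shut, and the axes are right-handed (so a half turn about x gives the same grasp; the last joint's range is limited). The gripper opens to 93 mm and grips with 3 to 60 N. Pads are 15 mm wide; open, the fingers measure 128 mm over their backs; the gripper's body (75 mm by 188 mm) begins 65 mm behind the grasp point.
Start: joints at [1.145, 0.13, 1.488, -0, 1.523, -0.085], TCP at [0.201, 0.566, 0.219] pointing down, gripper open.
Joint ranges: [-2.96, 2.96], [-0.89, 2.26], [0.02, 2.5], [-1.34, 4.48], [0, 2.73], [-2.66, 2.66]. Speed limits (rad/s): [2.39, 2.39, 2.79, 3.14, 3.14, 3.14].

### API

Orientations are given as a rotation vector (axis times angle).
In Python, from plant import * gives the robot as it stands. The module is installed in compiled form; this text tells all that it offers.
- The arm moves only by the tool apply_moves, never from a script. Its argument "series" is a list of rows, each an object with "jaw": the gripper's target within -1 to 1 (shut at 1, half-way at 0, fully open at -1); "linear": the shift along the tool's x, y, z normalised to -1 to 1, where 1 is 0.6 m, a list of three; "roll": the turn about the tool's x normalised to -1 to 1, where 1 is 30 degrees. A call has 1 to 20 rows; each row is the pose to reach, as a shift and turn from the pose measured when the call began, along the tool's axes at that moment; what a row does not reach only later rows make up. A row lasts 1/8 s, in which the tool goes at most 62.5 mm and 10.7 degrees, less where a joint would pass 70% of its speed; a pose out of reach is approached as far as the arm can. A call with a number of a shift or a turn outside -1 to 1 is refused whole. A call with a gripper value outside its range is refused whole. The fingers move at their own pace and stop on an object; "force" is the grip in N (left out, the last holds). Time passes only in rows, so rows that repeat a pose let the fingers close. It gives the time, the measured TCP pose, the force and the opening at its end, in the units of the state.
- read_state(): the state, without advancing time (a new reading comes with each control period).
- read_camera(name): name is "side" or "top"; returns a dict with "pixels" (400x640x3 uint8, blue, green, red), "intrinsics" (3x3 intrinsics, pixels), "D" ([k1, k2, p1, p2, k3] as OpenCV has them; the pictures are not rectified), "rvec" (rotation vector, rad) and "tvec" (3), from world to camera coordinates, as OpenCV has them. Camera axes: x right, y down, z forward; pixel columns grow to the right and rows downward; lengths in m; the calibration is good to about 2 mm. A picture is of the moment at which its call begins. There is no depth.
- close_job(): hands the job in, once; it reports no verdict.
The state is a dict: "t": time; "q": joint angles; "dq": joint speeds; "joint_torque": joint torques, N m; "tool_pos": TCP position; "orientation": TCP orientation; "force": force on the tool from outside, world axes, zero at the start; "wrist_torque": the same for the moment, N m; "opening": finger opening in m.
Only numpy, scipy, OpenCV 4.12 (cv2) and the standard library are available. Lean on these libraries where they do the work, as an engineer would, in place of code of your own. Each camera call takes 0.05 s, during which the arm holds its last target. There are 200 camera calls.

### The job

One of the three breakers in the power box has tripped: its toggle stands halfway while the others are on. Lift the clear cover, reset that breaker by pushing its toggle fully to off and then fully to on, and shut the cover again. Keep the other two breakers on and do not shift or knock over the things standing on the bench.

Things in the scene. Friction and masses are not known exactly. Their poses are not given: they have to be found in the camera images.
- box: Dark portable power-distribution box, fixed to the bench, 240 (its x) by 350 (its y) by 80 mm high, with a flat top on which three breakers stand in a row along its y axis, 92 mm apart. Steel carrying loops stick out 25 mm from its two ends, three capped outlets 40 mm from its far side. Origin: centre of its underside; z up, its x axis points from the cover's handle side (towards the robot) to the hinge side, up to 0.3 rad of yaw. The breaker row lies at its x = 0.
- cover (a joint): Clear plastic hood over the breakers, 178 by 310 mm and 52 mm high, hinged along its far edge. Angle in rad: 0 shut, 1.57 upright, stop at 1.75. The hinge is stiff: the cover stays at whatever angle it is left and takes about 2 to 4 N at the handle to move; it weighs about 350 g. Upright it leaves about 110 mm free between the breaker row and itself.
- cover_hinge (a point): Midpoint of the cover's hinge line, which runs along the box's y axis, 86 mm above the bench, 118 mm to the far side of the breaker row.
- cover_handle (a point): Middle of the cover's handle: a round bar 12 mm thick and 110 mm long, parallel to the hinge, standing 38 mm off the front wall of the cover (32 mm clear), its centre 45 mm above the box's top when shut. It is 216 mm in front of the hinge line and 39 mm above it with the cover shut, and swings with the cover.
- toggle_a (a joint): Toggle of the tripped breaker; which place in the row this breaker has changes. Angle in rad about its pivot: +0.33 fully on (leaning to the hinge side), -0.33 fully off (leaning to the handle side, towards the robot), about 0 tripped (standing up). Over-centre spring: between -0.1 and 0.1 it stays where it is, past about 0.2 either way it snaps to that end by itself. Leaving an end takes about 5 N at its top, 10 N or more if the pusher drags down on it.
- tip_a (a point): Centre of the top end of the tripped breaker's toggle: a plain grey tongue 12 mm thick (box's x), 26 mm wide (box's y), its top 60 mm from its pivot, so that the tip travels 19 mm either way. The pivot is 65 mm above the bench on the breaker's centre line, 15 mm below the box's top. The breaker's face around it is at most 12 mm above the box's top; the toggle's own top is 45 mm above the box's top when upright.
- toggle_b (a joint): Toggle of a second, sound breaker of the same make, on (+0.33); same directions. Must stay on.
- tip_b (a point): Top end of that toggle, shaped like tip_a's.
- toggle_c (a joint): Toggle of the third breaker, on (+0.33), same directions. Must stay on.
- tip_c (a point): Top end of that toggle.
- spray_can: Spray can standing on the bench to the left of the box, 66 mm thick, 190 mm tall; origin at the centre of its foot. Leave it.
- paint_tin: Closed steel paint tin to the right of the box, 100 mm thick, 104 mm tall; origin at the centre of its foot. Leave it.
- tape_roll: Roll of masking tape lying flat to the right of the box, 104 mm across, 25 mm high; origin at the centre of its underside. Leave it.

How it is judged:
On the way, in this order (a step that is already met when the one before it is completed fails the run):
1. the cover is lifted (value of joint cover above 0.5 rad), for 0.2 s.
2. the tripped breaker's toggle is fully off (value of joint toggle_a below -0.28 rad), for 0.2 s.
3. the same toggle is fully on (value of joint toggle_a above 0.28 rad), for 0.2 s.
At the end, for the whole second after the job is handed in: All three toggles stand fully on (each within 0.05 rad of its stop) and the cover is shut (within 0.05 rad, about 10 mm at its handle) (value of joint each of toggle_a, toggle_b, toggle_c above 0.28 rad and value of joint cover below 0.05 rad); the robot touches nothing.
It fails at once if another breaker is switched off (value of joint any of toggle_b, toggle_c below 0.12 rad).
It fails at once if a thing standing on the bench is shifted by more than 30 mm or knocked over (distance of any of spray_can, paint_tin, tape_roll from where it was at the start of the episode above 0.03 m or angle between any of spray_can, paint_tin's own z axis and vertical above 0.4 rad).
It also fails if it takes over 72 s, if anything falls off the work surface, if the arm or the gripper's body presses on something with over 40 N, if the wrist force passes 120 N, or if a joint passes its speed limit or range.

## Working session

There is one attempt and no reset: what is moved stays moved. The work goes in short steps, Python scripts to look and compute and a tool call to move; the robot and the scene stay as the last step left them, time stands still between calls to the robot, and variables do not carry over. Pictures are saved under pics/ and viewed, about 8 in all and at most 12, crops included, and the job is handed in when it is done.

Besides the shell and the picture viewer there is one more tool, called after "Call:" by a JSON object that holds its "name" and its "arguments". apply_moves: Moves the arm, as the interface text tells. Its arguments: {"type":"object","properties":{"series":{"type":"array"},"force":{"type":"number"}},"required":["series"]}

```bash
mkdir -p pics
cat > h.py <<'E'
from plant import *
import numpy as np, cv2
from scipy.spatial.transform import Rotation as R
def cam(n):
    c=read_camera(n); return c
def ray(c,uv):
    K=np.array(c["intrinsics"],float);D=np.array(c["D"],float)
    Rm=cv2.Rodrigues(np.array(c["rvec"],float))[0];t=np.array(c["tvec"],float).ravel()
    n=cv2.undistortPoints(np.array([[uv]],float),K,D)[0,0]
    return -Rm.T@t, Rm.T@np.array([n[0],n[1],1])
def onz(c,uv,z):
    o,d=ray(c,uv); return o+d*(z-o[2])/d[2]
def proj(c,P):
    return cv2.projectPoints(np.array(P,float).reshape(-1,3),np.array(c["rvec"],float),np.array(c["tvec"],float),np.array(c["intrinsics"],float),np.array(c["D"],float))[0][:,0]
def rowof(p):  # target world TCP -> linear
    s=read_state(); return R.from_rotvec(s["orientation"]).inv().apply(np.array(p)-s["tool_pos"])/0.6
E
python3 - <<'E'
from h import *
import pickle
for n in("top","side"):
    c=cam(n); cv2.imwrite(f"pics/{n}0.png",c["pixels"]); pickle.dump(c,open(n+".pkl","wb"))
    print(n,ray(c,(320,200)))
s=read_state();print(s["t"],s["tool_pos"],s["orientation"],R.from_rotvec(s["orientation"]).as_matrix(),s["opening"])
E
```

```text
top (array([ 0.44981151, -0.01941919,  1.02845006]), array([ 0.12700777,  0.01820184, -0.99176645]))
side (array([-0.13719187, -0.63756996,  0.77661621]), array([ 0.59342298,  0.54565583, -0.59189882]))
0.1 [0.20031235 0.56504982 0.21770064] [ 0.26619188  1.55461286 -0.26868059] [[-6.70963340e-04  3.34230817e-01  9.42491014e-01]
 [-1.48573875e-03  9.42489852e-01 -3.34231463e-01]
 [-9.99998671e-01 -1.62455248e-03 -1.35796462e-04]] 0.0931664098140209
```

View pics/top0.png

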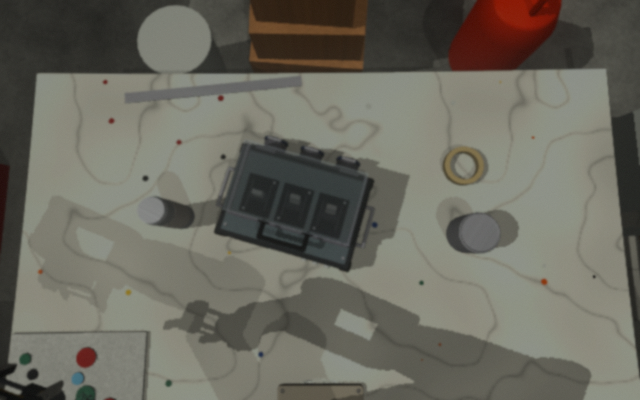

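View pics/side0.png

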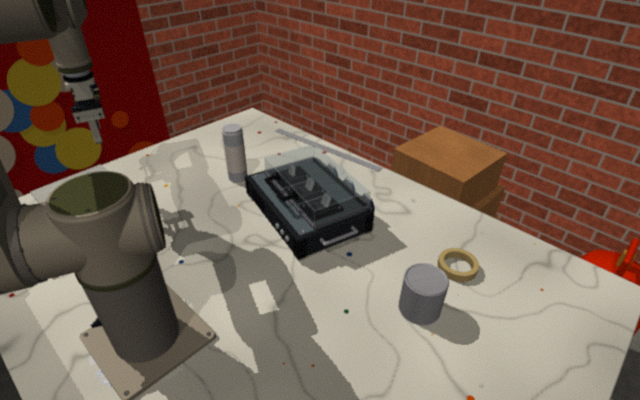

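The top picture shows the box around (295,205), handle at about (283,240), can at (155,210), tin at (478,232) and tape at (464,165). I need crops to see the toggles.

Run:
```python
import pickle,cv2,numpy as np
t=pickle.load(open("top.pkl","rb"))["pixels"][125:285,200:400]; s=pickle.load(open("side.pkl","rb"))["pixels"][140:260,235:385]
f=lambda i,k:np.clip(cv2.resize(i,None,fx=k,fy=k,interpolation=cv2.INTER_CUBIC).astype(float)*1.7,0,255).astype(np.uint8)
cv2.imwrite("pics/top0c.png",f(t,4)[:600]);cv2.imwrite("pics/side0c.png",f(s,5)[:600])
```

```text
(no output)
```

View pics/top0c.png

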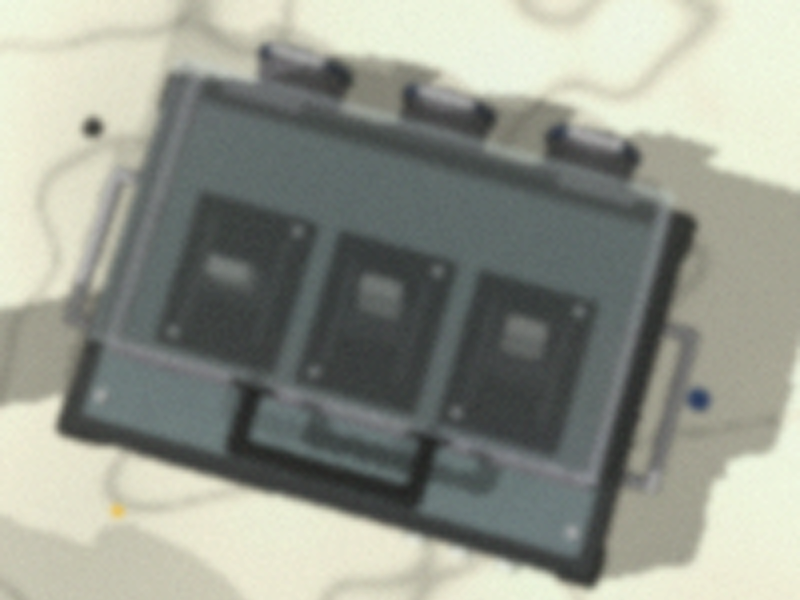

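View pics/side0c.png

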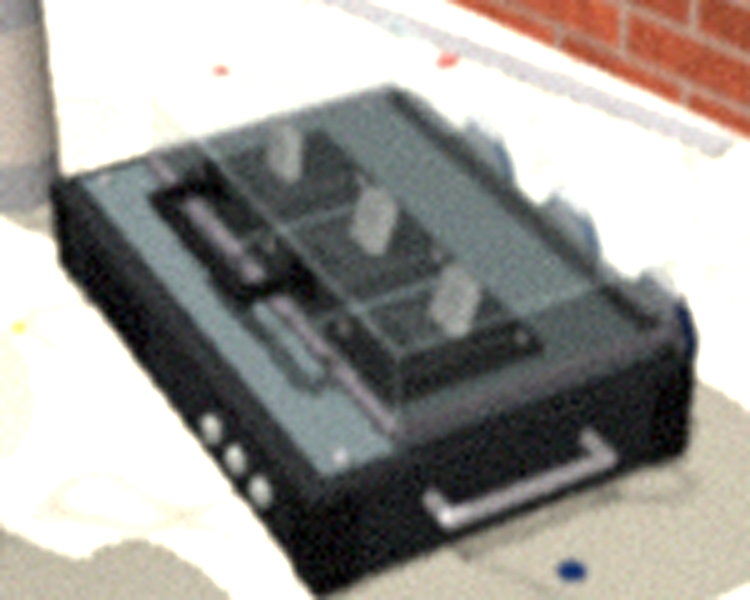

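The leftmost (+y) toggle at crop (230,268) is upright, so that is the tripped breaker. The others lean to the hinge. Next I measure the box from the breaker plates and the handle.

Run:
```python
from h import *
import pickle
from scipy.optimize import least_squares
t=pickle.load(open("top.pkl","rb"));s=pickle.load(open("side.pkl","rb"))
T=lambda u,v:(200+u/4-.4,125+v/4-.4); S=lambda u,v:(235+u/5-.4,140+v/5-.4)
pl=[onz(t,T(*p),.091) for p in((240,283),(379,322),(520,362))]
hd=[onz(t,T(*p),.125) for p in((238,441),(421,497))]
print(np.round(pl,4),np.linalg.norm(pl[0]-pl[1]),np.linalg.norm(pl[1]-pl[2]));print(np.round(hd,4),np.linalg.norm(hd[0]-hd[1]))
tl=.06*np.sin(.33);tz=.065+.06*np.cos(.33)
O=[(t,T(240,283),(0,.092,.091)),(t,T(379,322),(0,0,.091)),(t,T(520,362),(0,-.092,.091)),
(t,T(329,469),(-.098,0,.125)),(t,T(230,268),(0,.092,.125)),(t,T(380,290),(tl,0,tz)),(t,T(525,333),(tl,-.092,tz)),
(s,S(285,133),(0,.092,.125)),(s,S(380,192),(tl,0,tz)),(s,S(462,272),(tl,-.092,tz))]
def W(p,b):
    c,d=np.cos(p[2]),np.sin(p[2]); return np.array([p[0]+c*b[0]-d*b[1],p[1]+d*b[0]+c*b[1],b[2]])
f=lambda p:np.concatenate([proj(c,W(p,b))[0]-uv for c,uv,b in O])
r=least_squares(f,[.6,.05,-.2],loss="soft_l1");p=r.x
print(p);print(np.round(f(p).reshape(-1,2),1))
for n,b in dict(handle=(-.098,0,.125),hinge=(.118,0,.086),tip=(0,.092,.125)).items():print(n,np.round(W(p,b),4))
for n,uv,z in(("can",(155,210),.19),("tin",(478,232),.104)):print(n,onz(t,uv,z))
```

```text
[[ 0.5825  0.1487  0.091 ]
 [ 0.5574  0.0617  0.091 ]
 [ 0.532  -0.0259  0.091 ]] 0.09054924023927727 0.09125026305659865
[[0.4829 0.1422 0.125 ]
 [0.4493 0.0334 0.125 ]] 0.11388745297486312
[ 0.55778754  0.0618381  -0.29753145]
[[-0.4 -0.9]
 [-0.  -0.1]
 [ 0.1  0.5]
 [-1.1  0.8]
 [-0.4  0.9]
 [ 1.  -1.2]
 [ 1.2 -1.1]
 [-1.  -1.2]
 [ 0.2  0.9]
 [-0.1  1.1]]
handle [0.4641 0.0906 0.125 ]
hinge [0.6706 0.0272 0.086 ]
tip [0.5848 0.1498 0.125 ]
can [0.53695962 0.36233696 0.19      ]
tin [ 0.48823821 -0.38289414  0.104     ]
```

```bash
cat >> h.py <<'E'
B=np.array([.5575,.0618]);YAW=-.293
def bw(x,y,z):
    c,d=np.cos(YAW),np.sin(YAW); return np.array([B[0]+c*x-d*y,B[1]+d*x+c*y,z])
def inb(p):
    c,d=np.cos(YAW),np.sin(YAW); v=np.array(p)[:2]-B; return np.array([c*v[0]+d*v[1],-d*v[0]+c*v[1],p[2]])
def info():
    s=read_state();m=R.from_rotvec(s["orientation"]).as_matrix()
    a=np.degrees(np.arctan2(m[1,1],m[0,1])-YAW)
    print("t",s["t"],"box",np.round(inb(s["tool_pos"]),4),"jaw-angle from box x",round(a,2),"F",np.round(s["force"],1),"q",np.round(s["q"],2),"op",round(s["opening"],4))
E
python3 - <<'E'
from h import *
info();print(rowof(bw(-.098,0,.22)))
E
```

```text
t 0.1 box [-0.4873  0.3786  0.2177] jaw-angle from box x 87.26 F [-0.2  0.2  1.1] q [ 1.14  0.13  1.49 -0.    1.52 -0.09] op 0.0932
[-0.0029507  -0.59935006  0.67826608]
```

Call:
{"name": "apply_moves", "arguments": {"series": [{"jaw": -1,"linear": [0,-0.3,0.34],"roll": 1},{"jaw": -1,"linear": [0,-0.3,0.34],"roll": 1},{"jaw": -1,"linear": [0,-0.3,0.34],"roll": 1},{"jaw": -1,"linear": [0,-0.3,0.34],"roll": 1},{"jaw": -1,"linear": [0,-0.599,0.678],"roll": 1},{"jaw": -1,"linear": [0,-0.599,0.678],"roll": 1},{"jaw": -1,"linear": [0,-0.599,0.678],"roll": 1},{"jaw": -1,"linear": [0,-0.599,0.678],"roll": 1},{"jaw": -1,"linear": [0,-0.599,0.678],"roll": 1},{"jaw": -1,"linear": [0,-0.599,0.678],"roll": 1},{"jaw": -1,"linear": [0,-0.599,0.678],"roll": 1},{"jaw": -1,"linear": [0,-0.599,0.678],"roll": 1},{"jaw": -1,"linear": [0,-0.599,0.678],"roll": 1},{"jaw": -1,"linear": [0,-0.599,0.678],"roll": 1}], "force": 10}}

```text
t: 1.85
tool_pos: [0.4634, 0.091, 0.2183]
orientation: [0.673, 1.464, -0.675]
force: [0.3, 0.6, 0.2]
opening: 0.0933
```

Call:
{"name": "apply_moves", "arguments": {"series": [{"jaw": -1,"linear": [0,0,0],"roll": 1},{"jaw": -1,"linear": [0,0,0],"roll": 1},{"jaw": -1,"linear": [0,0,0],"roll": 1},{"jaw": -1,"linear": [0,0,0],"roll": 1}]}}

```text
t: 2.35
tool_pos: [0.4633, 0.0913, 0.2183]
orientation: [1.07, 1.291, -1.073]
force: [0.4, 0.3, 0.9]
opening: 0.0934
```

Call:
{"name": "apply_moves", "arguments": {"series": [{"jaw": -1,"linear": [0,0,0],"roll": 0.91},{"jaw": -1,"linear": [0,0,0],"roll": 0.91},{"jaw": -1,"linear": [0,0,0],"roll": 0.91},{"jaw": -1,"linear": [0,0,0],"roll": 0.91}]}}

```text
t: 2.85
tool_pos: [0.4633, 0.0914, 0.2183]
orientation: [1.416, 1.059, -1.418]
force: [-0.4, 0.2, -0.4]
opening: 0.093
```

Run:
```python
from h import *
info()
```

```text
t 2.85 box [-0.0988  0.0011  0.2183] jaw-angle from box x 0.35 F [-0.4  0.2 -0.4] q [ 0.09 -0.22  1.83 -0.    1.53  0.37] op 0.093
```

Call:
{"name": "apply_moves", "arguments": {"series": [{"jaw": 0.44,"linear": [0,0.003,0],"roll": 0},{"jaw": 0.44,"linear": [0,0.003,0],"roll": 0},{"jaw": 0.44,"linear": [0,0.003,0],"roll": 0},{"jaw": 0.44,"linear": [0,0.003,0],"roll": 0},{"jaw": 0.44,"linear": [0,0.003,0],"roll": 0},{"jaw": 0.44,"linear": [0.05,0.003,0],"roll": 0},{"jaw": 0.44,"linear": [0.1,0.003,0],"roll": 0},{"jaw": 0.44,"linear": [0.11,0.003,0],"roll": 0},{"jaw": 0.44,"linear": [0.12,0.003,0],"roll": 0},{"jaw": 0.44,"linear": [0.13,0.003,0],"roll": 0},{"jaw": 0.44,"linear": [0.13,0.003,0],"roll": 0}]}}

```text
t: 4.22
tool_pos: [0.4652, 0.0907, 0.1406]
orientation: [1.416, 1.058, -1.418]
force: [0.0, -0.2, 0.0]
opening: 0.0265
```

Run:
```python
from h import *
info()
c=cam("top")
i=c["pixels"][190:290,220:370];s=cam("side")["pixels"][110:230,190:340]
f=lambda i:np.clip(cv2.resize(i,(400,300),interpolation=cv2.INTER_CUBIC).astype(float)*1.7,0,255).astype(np.uint8)
cv2.imwrite("pics/p5.png",np.hstack([f(i),f(s)]))
```

```text
t 4.225 box [-0.0968  0.001   0.1406] jaw-angle from box x 0.34 F [ 0.  -0.2  0. ] q [ 0.09 -0.17  1.92 -0.    1.38  0.37] op 0.0265
```

View pics/p5.png

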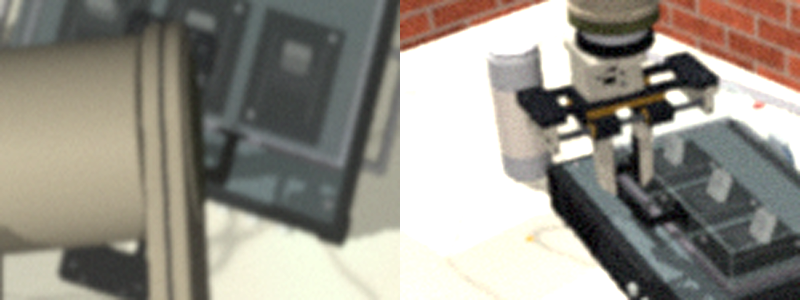

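The side view shows the fingers above and either side of the bar. I descend and grip.

Call:
{"name": "apply_moves", "arguments": {"series": [{"jaw": 0.44,"linear": [0.02,0,0],"roll": 0},{"jaw": 0.44,"linear": [0.04,0,0],"roll": 0},{"jaw": 0.44,"linear": [0.057,0,0],"roll": 0},{"jaw": 0.44,"linear": [0.057,0,0],"roll": 0},{"jaw": 1,"linear": [0.057,0,0],"roll": 0},{"jaw": 1,"linear": [0.057,0,0],"roll": 0},{"jaw": 1,"linear": [0.057,0,0],"roll": 0},{"jaw": 1,"linear": [0.057,0,0],"roll": 0},{"jaw": 1,"linear": [0.057,0,0],"roll": 0}], "force": 12}}

```text
t: 5.45
tool_pos: [0.4648, 0.0911, 0.1071]
orientation: [1.416, 1.059, -1.418]
force: [-4.3, 1.2, 3.4]
opening: 0.0113
```

Run:
```python
from h import *
info()
p=inb(read_state()["tool_pos"])
# arc from hinge at x=.118,z=.086
r=np.hypot(.216,.039)
for k in np.arange(0,1.61,.1):
    a=np.pi-np.arctan2(.039,.216)-k
    d=np.array([.118+r*np.cos(a)-(-.098),.086+r*np.sin(a)-.125])/.6
    print(round(k,2),"down",round(-d[1],3),"fwd",round(d[0],3))
```

```text
t 5.45 box [-0.0972  0.0012  0.1071] jaw-angle from box x 0.36 F [-4.3  1.2  3.4] q [ 0.09 -0.13  1.96 -0.    1.32  0.37] op 0.0113
0.0 down 0.0 fwd 0.0
0.1 down -0.036 fwd 0.008
0.2 down -0.07 fwd 0.02
0.3 down -0.103 fwd 0.035
0.4 down -0.135 fwd 0.054
0.5 down -0.165 fwd 0.075
0.6 down -0.192 fwd 0.1
0.7 down -0.217 fwd 0.127
0.8 down -0.239 fwd 0.156
0.9 down -0.257 fwd 0.187
1.0 down -0.273 fwd 0.22
1.1 down -0.285 fwd 0.255
1.2 down -0.294 fwd 0.29
1.3 down -0.299 fwd 0.326
1.4 down -0.301 fwd 0.363
1.5 down -0.299 fwd 0.399
1.6 down -0.293 fwd 0.435
```

Call:
{"name": "apply_moves", "arguments": {"series": [{"jaw": 1,"linear": [-0.018,0.004,0],"roll": 0},{"jaw": 1,"linear": [-0.036,0.008,0],"roll": 0},{"jaw": 1,"linear": [-0.053,0.014,0],"roll": 0},{"jaw": 1,"linear": [-0.07,0.02,0],"roll": 0},{"jaw": 1,"linear": [-0.087,0.027,0],"roll": 0},{"jaw": 1,"linear": [-0.103,0.035,0],"roll": 0},{"jaw": 1,"linear": [-0.119,0.044,0],"roll": 0},{"jaw": 1,"linear": [-0.135,0.054,0],"roll": 0},{"jaw": 1,"linear": [-0.15,0.064,0],"roll": 0},{"jaw": 1,"linear": [-0.165,0.075,0],"roll": 0},{"jaw": 1,"linear": [-0.192,0.1,0],"roll": 0},{"jaw": 1,"linear": [-0.217,0.127,0],"roll": 0},{"jaw": 1,"linear": [-0.239,0.156,0],"roll": 0},{"jaw": 1,"linear": [-0.239,0.156,0],"roll": 0}]}}

```text
t: 7.2
tool_pos: [0.5568, 0.0643, 0.2548]
orientation: [1.419, 1.056, -1.414]
force: [-7.3, 0.2, 13.8]
opening: 0.0115
```

Run:
```python
from h import *
info()
s=cam("side")["pixels"][80:260,190:390]
cv2.imwrite("pics/p6.png",np.clip(cv2.resize(s,None,fx=3,fy=3).astype(float)*1.5,0,255).astype(np.uint8))
```

```text
t 7.2 box [-0.0014  0.0022  0.2548] jaw-angle from box x 0.33 F [-7.3  0.2 13.8] q [ 0.02  0.01  1.55 -0.    1.58  0.31] op 0.0115
```

View pics/p6.png

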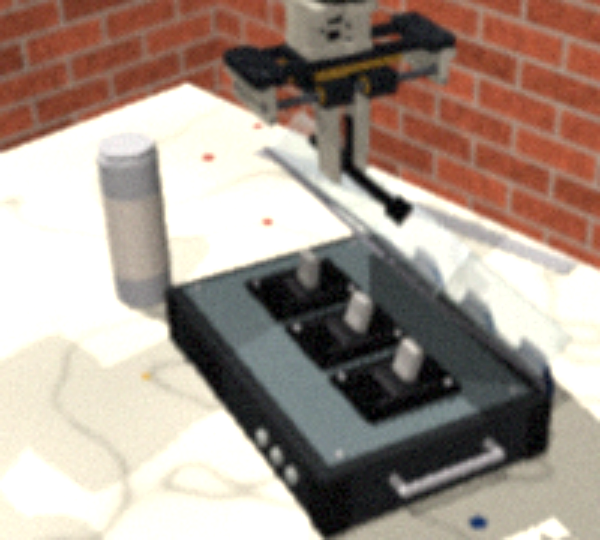

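The cover is following, at about 0.8 rad, and the toggles look undisturbed. The force is radial and moderate, so I continue to about 1.5 rad from the measured pose.

Call:
{"name": "apply_moves", "arguments": {"series": [{"jaw": 1,"linear": [-0.01,0.015,0],"roll": 0},{"jaw": 1,"linear": [-0.019,0.031,0],"roll": 0},{"jaw": 1,"linear": [-0.027,0.047,0],"roll": 0},{"jaw": 1,"linear": [-0.034,0.064,0],"roll": 0},{"jaw": 1,"linear": [-0.041,0.081,0],"roll": 0},{"jaw": 1,"linear": [-0.047,0.099,0],"roll": 0},{"jaw": 1,"linear": [-0.056,0.134,0],"roll": 0},{"jaw": 1,"linear": [-0.06,0.17,0],"roll": 0},{"jaw": 1,"linear": [-0.062,0.207,0],"roll": 0},{"jaw": 1,"linear": [-0.061,0.243,0],"roll": 0},{"jaw": 1,"linear": [-0.059,0.26,0],"roll": 0},{"jaw": 1,"linear": [-0.059,0.26,0],"roll": 0}]}}

```text
t: 8.75
tool_pos: [0.707, 0.0198, 0.2905]
orientation: [1.42, 1.054, -1.413]
force: [2.4, 0.5, 0.2]
opening: 0.0113
```

Run:
```python
from h import *
info()
```

```text
t 8.75 box [0.1553 0.003  0.2905] jaw-angle from box x 0.31 F [2.4 0.5 0.2] q [-0.04  0.41  1.03 -0.    1.7   0.24] op 0.0113
```

Call:
{"name": "apply_moves", "arguments": {"series": [{"jaw": 0.2,"linear": [0,0,0],"roll": 0},{"jaw": 0.2,"linear": [0,0,0],"roll": 0},{"jaw": 0.2,"linear": [0,0,0],"roll": 0},{"jaw": 0.2,"linear": [0,0,0],"roll": 0},{"jaw": 0.2,"linear": [-0.04,0,0],"roll": 0},{"jaw": 0.2,"linear": [-0.1,0,0],"roll": 0},{"jaw": 0.2,"linear": [-0.1,-0.1,-0.07],"roll": -0.3},{"jaw": 1,"linear": [-0.1,-0.205,-0.148],"roll": -0.6},{"jaw": 1,"linear": [-0.1,-0.205,-0.148],"roll": -1},{"jaw": 1,"linear": [-0.1,-0.205,-0.148],"roll": -1},{"jaw": 1,"linear": [-0.1,-0.205,-0.148],"roll": -1},{"jaw": 1,"linear": [-0.1,-0.205,-0.148],"roll": -1},{"jaw": 1,"linear": [-0.1,-0.205,-0.148],"roll": -1}]}}

```text
t: 10.38
tool_pos: [0.6143, 0.139, 0.3494]
orientation: [1.036, 1.305, -1.033]
force: [0.0, -1.1, -0.0]
opening: 0.0004
```

Call:
{"name": "apply_moves", "arguments": {"series": [{"jaw": 1,"linear": [0,0,0],"roll": -1},{"jaw": 1,"linear": [0,0,0],"roll": -1},{"jaw": 1,"linear": [0,0,0],"roll": -1},{"jaw": 1,"linear": [0,0,0],"roll": -1}]}}

```text
t: 10.88
tool_pos: [0.6146, 0.1385, 0.3492]
orientation: [0.637, 1.47, -0.637]
force: [0.3, -0.0, 0.0]
opening: 0.0004
```

Call:
{"name": "apply_moves", "arguments": {"series": [{"jaw": 1,"linear": [0,0,0],"roll": -1},{"jaw": 1,"linear": [0,0,0],"roll": -1},{"jaw": 1,"linear": [0,0,0],"roll": -1},{"jaw": 1,"linear": [0,0,0],"roll": -1}]}}

```text
t: 11.38
tool_pos: [0.6147, 0.1382, 0.3491]
orientation: [0.232, 1.553, -0.234]
force: [0.3, 0.1, -0.1]
opening: 0.0007
```

Run:
```python
from h import *
info();print(rowof(bw(.032,.092,.16)))
s=cam("side");import pickle;pickle.dump(s,open("s2.pkl","wb"));s=s["pixels"][80:260,190:390]
cv2.imwrite("pics/p7.png",np.clip(cv2.resize(s,None,fx=3,fy=3,interpolation=cv2.INTER_CUBIC).astype(float)*1.5,0,255).astype(np.uint8))
```

```text
t 11.375 box [0.0327 0.0897 0.3491] jaw-angle from box x 89.79 F [ 0.3  0.1 -0.1] q [ 0.14  0.19  1.18 -0.    1.76 -1.13] op 0.0007
[ 0.3150885   0.00387246 -0.00278078]
```

View pics/p7.png

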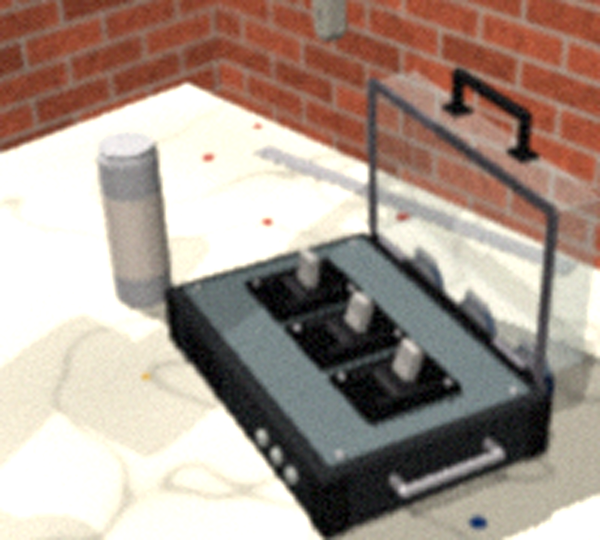

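The cover stands upright, and the left toggle is upright while the other two lean to the hinge, which confirms A is the left one. I descend behind it.

Call:
{"name": "apply_moves", "arguments": {"series": [{"jaw": 1,"linear": [0.1,0.003,-0.001],"roll": 0},{"jaw": 1,"linear": [0.2,0.003,-0.001],"roll": 0},{"jaw": 1,"linear": [0.28,0.003,-0.001],"roll": 0},{"jaw": 1,"linear": [0.32,0.003,-0.001],"roll": 0},{"jaw": 1,"linear": [0.34,0.003,-0.001],"roll": 0},{"jaw": 1,"linear": [0.36,0.003,-0.001],"roll": 0},{"jaw": 1,"linear": [0.38,0.003,-0.001],"roll": 0},{"jaw": 1,"linear": [0.4,0.003,-0.001],"roll": 0},{"jaw": 1,"linear": [0.4,0.003,-0.001],"roll": 0},{"jaw": 1,"linear": [0.4,0.003,-0.001],"roll": 0}]}}

```text
t: 12.68
tool_pos: [0.6161, 0.1398, 0.1095]
orientation: [0.233, 1.553, -0.235]
force: [0.1, 1.0, 0.2]
opening: 0.0003
```

Run:
```python
from h import *
info()
s=cam("side")["pixels"][110:200,220:340]
cv2.imwrite("pics/p8.png",np.clip(cv2.resize(s,None,fx=5,fy=5,interpolation=cv2.INTER_CUBIC).astype(float)*1.5,0,255).astype(np.uint8))
```

```text
t 12.675 box [0.0336 0.0916 0.1095] jaw-angle from box x 89.69 F [0.1 1.  0.2] q [ 0.14  0.28  1.52 -0.    1.34 -1.13] op 0.0003
```

View pics/p8.png

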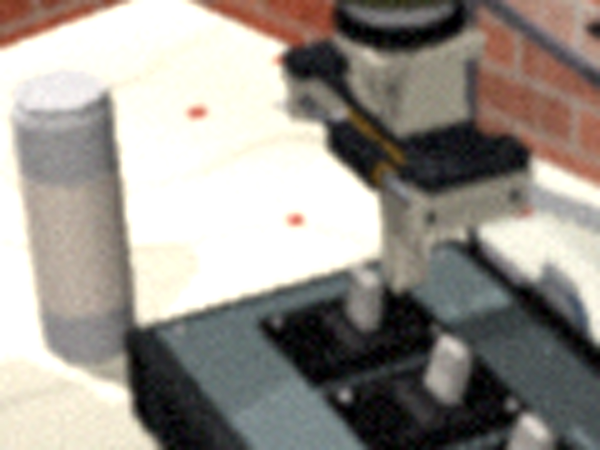

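The finger is directly behind toggle A. I push towards the robot.

Call:
{"name": "apply_moves", "arguments": {"series": [{"jaw": 1,"linear": [0,0,-0.01],"roll": 0},{"jaw": 1,"linear": [0,0,-0.02],"roll": 0},{"jaw": 1,"linear": [0,0,-0.03],"roll": 0},{"jaw": 1,"linear": [0,0,-0.04],"roll": 0},{"jaw": 1,"linear": [0,0,-0.048],"roll": 0},{"jaw": 1,"linear": [0,0,-0.055],"roll": 0},{"jaw": 1,"linear": [0,0,-0.055],"roll": 0},{"jaw": 1,"linear": [0,0,-0.055],"roll": 0},{"jaw": 1,"linear": [0,0,-0.055],"roll": 0}]}}

```text
t: 13.85
tool_pos: [0.5847, 0.1495, 0.1095]
orientation: [0.234, 1.552, -0.235]
force: [0.2, 1.3, -0.1]
opening: 0.0003
```

Run:
```python
from h import *
info()
s=cam("side")["pixels"][110:200,220:340]
cv2.imwrite("pics/p9.png",np.clip(cv2.resize(s,None,fx=5,fy=5,interpolation=cv2.INTER_CUBIC).astype(float)*1.5,0,255).astype(np.uint8))
```

```text
t 13.85 box [0.0007 0.0919 0.1095] jaw-angle from box x 89.69 F [ 0.2  1.3 -0.1] q [ 0.17  0.21  1.6  -0.    1.32 -1.1 ] op 0.0003
```

View pics/p9.png

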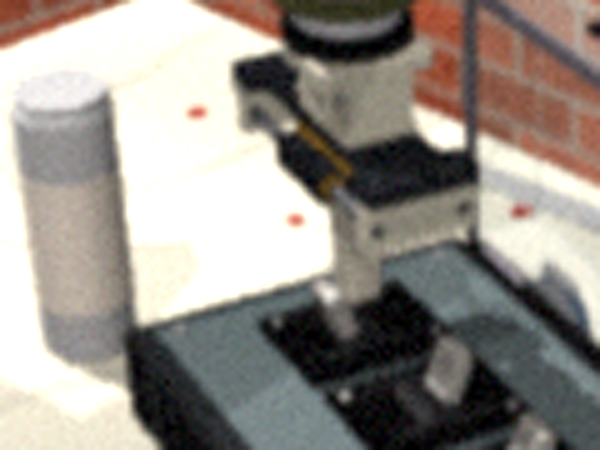

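Toggle A now leans to the robot and the force is zero, so it snapped to off. I go over it to the handle side.

Call:
{"name": "apply_moves", "arguments": {"series": [{"jaw": 1,"linear": [0,0,0.01],"roll": 0},{"jaw": 1,"linear": [-0.06,0,0.01],"roll": 0},{"jaw": 1,"linear": [-0.1,0,0.01],"roll": 0},{"jaw": 1,"linear": [-0.1,0,0.01],"roll": 0},{"jaw": 1,"linear": [-0.1,0,-0.05],"roll": 0},{"jaw": 1,"linear": [-0.1,0,-0.093],"roll": 0},{"jaw": 1,"linear": [-0.1,0,-0.093],"roll": 0},{"jaw": 1,"linear": [-0.05,0,-0.093],"roll": 0},{"jaw": 1,"linear": [0,0,-0.093],"roll": 0},{"jaw": 1,"linear": [0,0,-0.093],"roll": 0},{"jaw": 1,"linear": [0,0,-0.093],"roll": 0}]}}

```text
t: 15.28
tool_pos: [0.5321, 0.1658, 0.1097]
orientation: [0.234, 1.552, -0.235]
force: [0.2, 0.4, -0.2]
opening: 0.0004
```

Run:
```python
from h import *
info()
```

```text
t 15.275 box [-0.0544  0.0922  0.1097] jaw-angle from box x 89.67 F [ 0.2  0.4 -0.2] q [ 0.21  0.09  1.74 -0.    1.31 -1.06] op 0.0004
```

Call:
{"name": "apply_moves", "arguments": {"series": [{"jaw": 1,"linear": [0,0,0.015],"roll": 0},{"jaw": 1,"linear": [0,0,0.03],"roll": 0},{"jaw": 1,"linear": [0,0,0.04],"roll": 0},{"jaw": 1,"linear": [0,0,0.05],"roll": 0},{"jaw": 1,"linear": [0,0,0.06],"roll": 0},{"jaw": 1,"linear": [0,0,0.07],"roll": 0},{"jaw": 1,"linear": [0,0,0.08],"roll": 0},{"jaw": 1,"linear": [0,0,0.09],"roll": 0},{"jaw": 1,"linear": [0,0,0.09],"roll": 0},{"jaw": 1,"linear": [0,0,0.09],"roll": 0},{"jaw": 1,"linear": [0,0,0.09],"roll": 0}]}}

```text
t: 16.65
tool_pos: [0.5837, 0.1499, 0.1101]
orientation: [0.234, 1.552, -0.235]
force: [-0.5, -0.1, -0.7]
opening: 0.0005
```

Run:
```python
from h import *
info()
s=cam("side")["pixels"][110:200,220:340]
cv2.imwrite("pics/p10.png",np.clip(cv2.resize(s,None,fx=5,fy=5,interpolation=cv2.INTER_CUBIC).astype(float)*1.5,0,255).astype(np.uint8))
```

```text
t 16.65 box [-0.0004  0.0919  0.1101] jaw-angle from box x 89.67 F [-0.5 -0.1 -0.7] q [ 0.17  0.21  1.61 -0.    1.32 -1.1 ] op 0.0005
```

View pics/p10.png

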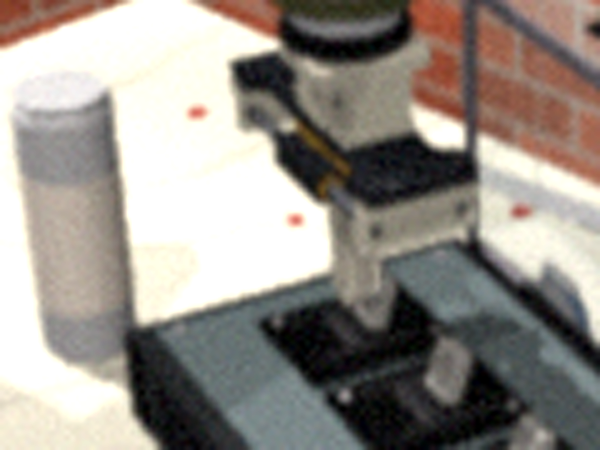

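Toggle A leans to the hinge like the others, again with no force. Next I rise, turn the gripper back and go above the handle.

Call:
{"name": "apply_moves", "arguments": {"series": [{"jaw": 1,"linear": [0,0,-0.015],"roll": 0},{"jaw": 1,"linear": [0,0,-0.02],"roll": 0},{"jaw": 1,"linear": [-0.1,0,-0.02],"roll": 0},{"jaw": 1,"linear": [-0.2,0,-0.02],"roll": 0},{"jaw": 1,"linear": [-0.3,0,-0.02],"roll": 0},{"jaw": 0.2,"linear": [-0.42,0,-0.02],"roll": 0},{"jaw": 0.2,"linear": [-0.42,0,-0.02],"roll": 0.4},{"jaw": 0.2,"linear": [-0.42,0,-0.02],"roll": 1},{"jaw": 0.2,"linear": [-0.42,0,-0.02],"roll": 1},{"jaw": 0.2,"linear": [-0.42,0,-0.02],"roll": 1},{"jaw": 0.2,"linear": [-0.42,0,-0.02],"roll": 1}]}}

```text
t: 18.08
tool_pos: [0.5705, 0.1539, 0.362]
orientation: [0.64, 1.468, -0.638]
force: [-0.0, -1.3, 0.2]
opening: 0.037
```

Call:
{"name": "apply_moves", "arguments": {"series": [{"jaw": 0.2,"linear": [0,0,0],"roll": 1},{"jaw": 0.2,"linear": [0,0,0],"roll": 1},{"jaw": 0.2,"linear": [0,0,0],"roll": 1},{"jaw": 0.2,"linear": [0,0,0],"roll": 1}]}}

```text
t: 18.58
tool_pos: [0.5704, 0.1539, 0.3619]
orientation: [1.038, 1.304, -1.034]
force: [0.9, 0.6, 0.6]
opening: 0.0371
```

Call:
{"name": "apply_moves", "arguments": {"series": [{"jaw": 0.2,"linear": [0,0,0],"roll": 1},{"jaw": 0.2,"linear": [0,0,0],"roll": 1},{"jaw": 0.2,"linear": [0,0,0],"roll": 1},{"jaw": 0.2,"linear": [0,0,0],"roll": 1}]}}

```text
t: 19.08
tool_pos: [0.5704, 0.1539, 0.3619]
orientation: [1.42, 1.054, -1.413]
force: [-0.5, -0.5, 0.7]
opening: 0.0372
```

Run:
```python
from h import *
info();print(rowof(bw(.1553,.003,.36)))
s=cam("side")["pixels"][80:260,190:390]
cv2.imwrite("pics/p11.png",np.clip(cv2.resize(s,None,fx=3,fy=3,interpolation=cv2.INTER_CUBIC).astype(float)*1.5,0,255).astype(np.uint8))
```

```text
t 19.075 box [-0.0143  0.0919  0.3619] jaw-angle from box x 0.33 F [-0.5 -0.5  0.7] q [ 0.18  0.09  1.28 -0.    1.77  0.47] op 0.0372
[0.00490538 0.28172439 0.14978533]
```

View pics/p11.png

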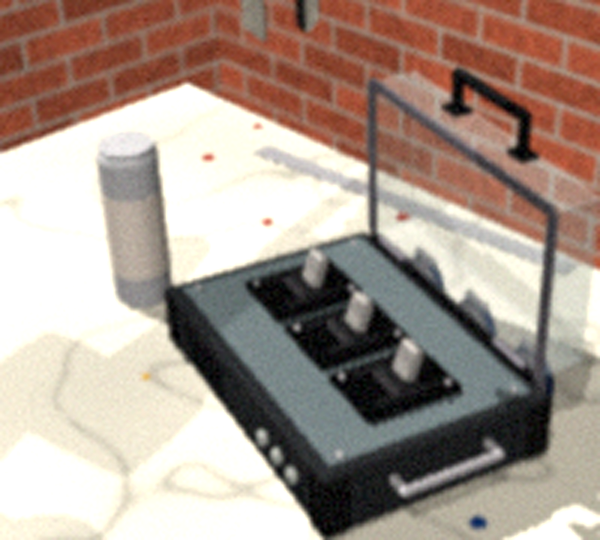

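All three toggles lean alike to the hinge, and the cover and handle are unchanged. I regrip the bar.

Call:
{"name": "apply_moves", "arguments": {"series": [{"jaw": 0.2,"linear": [0,0.14,0.075],"roll": 0},{"jaw": 0.2,"linear": [0,0.282,0.15],"roll": 0},{"jaw": 0.2,"linear": [0,0.282,0.15],"roll": 0},{"jaw": 0.2,"linear": [0,0.282,0.15],"roll": 0},{"jaw": 0.2,"linear": [0,0.282,0.15],"roll": 0},{"jaw": 0.2,"linear": [0.03,0.282,0.15],"roll": 0},{"jaw": 0.2,"linear": [0.06,0.282,0.15],"roll": 0},{"jaw": 0.2,"linear": [0.09,0.282,0.15],"roll": 0},{"jaw": 0.2,"linear": [0.117,0.282,0.15],"roll": 0},{"jaw": 0.2,"linear": [0.117,0.282,0.15],"roll": 0},{"jaw": 1,"linear": [0.117,0.282,0.15],"roll": 0},{"jaw": 1,"linear": [0.117,0.282,0.15],"roll": 0},{"jaw": 1,"linear": [0.117,0.282,0.15],"roll": 0},{"jaw": 1,"linear": [0.117,0.282,0.15],"roll": 0},{"jaw": 1,"linear": [0.117,0.282,0.15],"roll": 0}]}}

```text
t: 21.0
tool_pos: [0.708, 0.0197, 0.2935]
orientation: [1.419, 1.054, -1.411]
force: [-0.7, -0.1, 3.6]
opening: 0.0119
```

Run:
```python
from h import *
info()
p=inb(read_state()["tool_pos"])
# circle through measured grasp poses (TCP x,z): shut, 0.8, open
P=np.array([[-.0972,.1071],[-.0014,.2548],[.1553,.2905]])
A=np.c_[2*P,np.ones(3)];c=np.linalg.solve(A,(P**2).sum(1));r=np.sqrt(c[2]+c[0]**2+c[1]**2);print("centre",c[:2],"r",r)
h=np.array([.117,.067]); 
a0=np.arctan2(.2905-h[1],p[0]-h[0]);a1=np.arctan2(.1071-h[1],-.0972-h[0]);r0=np.hypot(p[0]-h[0],p[2]-h[1]);r1=np.hypot(-.0972-h[0],.1071-h[1]);print(r0,r1,a1-a0)
for f in np.linspace(0,1,17):
    a=a0+f*(a1-a0);rr=r0+f*(r1-r0);q=h+rr*np.array([np.cos(a),np.sin(a)])
    print(round(-(q[1]-p[2])/.6,3),round((q[0]-p[0])/.6,3))
```

```text
t 21.0 box [0.1563 0.0032 0.2935] jaw-angle from box x 0.41 F [-0.7 -0.1  3.6] q [-0.04  0.41  1.02 -0.    1.7   0.24] op 0.0119
centre [0.12335448 0.06896422] r 0.22382720309089643
0.2299081240809797 0.2179212013549852 1.5596733741280626
0.0 0.001
-0.003 -0.036
-0.003 -0.073
0.001 -0.11
0.008 -0.147
0.019 -0.182
0.033 -0.216
0.05 -0.248
0.071 -0.278
0.094 -0.306
0.12 -0.332
0.147 -0.354
0.177 -0.374
0.209 -0.391
0.242 -0.405
0.276 -0.415
0.311 -0.422
```

Call:
{"name": "apply_moves", "arguments": {"series": [{"jaw": 1,"linear": [-0.002,-0.018,0],"roll": 0},{"jaw": 1,"linear": [-0.003,-0.036,0],"roll": 0},{"jaw": 1,"linear": [-0.003,-0.073,0],"roll": 0},{"jaw": 1,"linear": [0.001,-0.11,0],"roll": 0},{"jaw": 1,"linear": [0.008,-0.147,0],"roll": 0},{"jaw": 1,"linear": [0.019,-0.182,0],"roll": 0},{"jaw": 1,"linear": [0.033,-0.216,0],"roll": 0},{"jaw": 1,"linear": [0.05,-0.248,0],"roll": 0},{"jaw": 1,"linear": [0.071,-0.278,0],"roll": 0},{"jaw": 1,"linear": [0.094,-0.306,0],"roll": 0},{"jaw": 1,"linear": [0.094,-0.306,0],"roll": 0}]}}

```text
t: 22.38
tool_pos: [0.5291, 0.0722, 0.234]
orientation: [1.416, 1.059, -1.414]
force: [-5.3, 2.0, 2.2]
opening: 0.0114
```

Run:
```python
from h import *
info()
```

```text
t 22.375 box [-0.0302  0.0017  0.234 ] jaw-angle from box x 0.48 F [-5.3  2.   2.2] q [ 0.04 -0.06  1.65 -0.    1.54  0.33] op 0.0114
```

Call:
{"name": "apply_moves", "arguments": {"series": [{"jaw": 1,"linear": [0.026,-0.026,0],"roll": 0},{"jaw": 1,"linear": [0.053,-0.048,0],"roll": 0},{"jaw": 1,"linear": [0.083,-0.067,0],"roll": 0},{"jaw": 1,"linear": [0.115,-0.083,0],"roll": 0},{"jaw": 1,"linear": [0.148,-0.096,0],"roll": 0},{"jaw": 1,"linear": [0.165,-0.101,0],"roll": 0},{"jaw": 1,"linear": [0.182,-0.106,0],"roll": 0},{"jaw": 1,"linear": [0.2,-0.11,0],"roll": 0},{"jaw": 1,"linear": [0.213,-0.112,0],"roll": 0},{"jaw": 1,"linear": [0.213,-0.112,0],"roll": 0},{"jaw": 1,"linear": [0.213,-0.112,0],"roll": 0}]}}

```text
t: 23.75
tool_pos: [0.4649, 0.0911, 0.1063]
orientation: [1.416, 1.059, -1.414]
force: [-3.8, 3.4, 3.7]
opening: 0.0116
```

Run:
```python
from h import *
info()
```

```text
t 23.75 box [-0.0971  0.0013  0.1063] jaw-angle from box x 0.47 F [-3.8  3.4  3.7] q [ 0.09 -0.13  1.96 -0.    1.31  0.37] op 0.0116
```

Back at the shut pose. I press a little further down to make sure it is shut, then release and clear.

Call:
{"name": "apply_moves", "arguments": {"series": [{"jaw": 1,"linear": [0.006,0,0],"roll": 0},{"jaw": 1,"linear": [0.012,0,0],"roll": 0},{"jaw": 1,"linear": [0.012,0,0],"roll": 0},{"jaw": 1,"linear": [0.012,0,0],"roll": 0}]}}

```text
t: 24.25
tool_pos: [0.465, 0.0914, 0.1003]
orientation: [1.417, 1.059, -1.414]
force: [-9.4, 3.2, 12.7]
opening: 0.0113
```

Call:
{"name": "apply_moves", "arguments": {"series": [{"jaw": 0.44,"linear": [0,0,0],"roll": 0},{"jaw": 0.44,"linear": [0,0,0],"roll": 0},{"jaw": 0.44,"linear": [0,0,0],"roll": 0},{"jaw": 0.44,"linear": [0,0,0],"roll": 0},{"jaw": 0.44,"linear": [0,0,0],"roll": 0},{"jaw": 0.44,"linear": [-0.03,0,0],"roll": 0},{"jaw": 0.44,"linear": [-0.08,0,0],"roll": 0},{"jaw": 0.44,"linear": [-0.16,0,0],"roll": 0},{"jaw": 0.44,"linear": [-0.25,0,0],"roll": 0},{"jaw": 0.44,"linear": [-0.3,-0.1,0],"roll": 0},{"jaw": 0.44,"linear": [-0.3,-0.15,0],"roll": 0},{"jaw": 0.44,"linear": [-0.3,-0.15,0],"roll": 0},{"jaw": 0.44,"linear": [-0.3,-0.15,0],"roll": 0}]}}

```text
t: 25.88
tool_pos: [0.3787, 0.1166, 0.2809]
orientation: [1.417, 1.059, -1.412]
force: [0.3, 1.2, -0.2]
opening: 0.0261
```

Run:
```python
from h import *
info()
f=lambda i:np.clip(cv2.resize(i,(400,300),interpolation=cv2.INTER_CUBIC).astype(float)*1.7,0,255).astype(np.uint8)
s=cam("side")["pixels"];import pickle
o=pickle.load(open("side.pkl","rb"))["pixels"]
g=lambda i:f(i[140:260,225:385])
cv2.imwrite("pics/p12.png",np.hstack([g(o),g(s)]))
d=cv2.absdiff(o,s).max(2); print("tin/tape diff",d[240:330,395:485].mean(),"can",d[120:185,220:248].mean(),"box",d[150:255,250:375].mean(),"background",d[100:160,450:600].mean())
```

```text
t 25.875 box [-0.187   0.0009  0.2809] jaw-angle from box x 0.5 F [ 0.3  1.2 -0.2] q [ 0.17 -0.46  1.91 -0.    1.7   0.45] op 0.0261
tin/tape diff 13.032962962962962 can 21.837912087912088 box 5.908647619047619 background 4.339111111111111
```

View pics/p12.png

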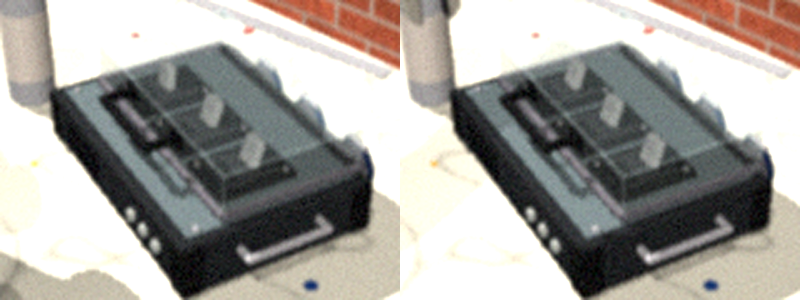

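The handle, rims and can sit exactly where they did before, and all three toggles lean to the hinge. The robot is clear, so I hand in.

```bash
python3 -c "
from plant import *
print(close_job())"
```

```text
the job is handed in; nothing more can be done
None
```

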